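# Set the reel brake and jog the jar labeller

## Robot

A 6-joint arm with a two-finger parallel gripper is mounted at the origin on the work surface. World frame = base frame: x ahead of the robot, y to its left, z up, the work surface at z = 0. Lengths are in m, angles in degrees, forces in N, time in s.
With the tool pointing down it reaches from about 0.375 to 0.75 m from the base axis. Payload 9 kg.
Tool frame: the origin (TCP) lies where the fingers leave the gripper's body, on its centre line; the fingertips stand 73 mm ahead of it and the grasp point (between the pads) lies 54 mm ahead of it (robot.tip_reach is the distance from the TCP to the fingertips, in m); z points along the fingers, y is the direction in which the jaws open and shut (so a half turn about z gives the same grasp; the last joint's range is limited). The gripper opens to 85 mm and grips with 20 to 120 N. Pads are 22 mm wide; open, the fingers measure 114 mm over their backs; the gripper's body (76 mm by 85 mm) begins 54 mm behind the grasp point. The pads swing forward as they close: fully open they stand 13 mm farther back than shut.
Start: joints at [60.98, 5.964, 5.575, 89.605, 0, 77.527], TCP at [0.171, 0.575, 0.304] pointing down, gripper open.
Joint ranges: [-171.21, 171.21], [-48.23, 106.86], [-62.78, 66.21], [-105.2, 120.99], [-86.42, 89.51], [-180, 180]. Speed limits (degrees/s): [127.2, 127.2, 147.25, 180, 180, 180].

## Interface

Orientations are given as [roll, pitch, yaw] about the fixed x, y, z axes, in that order (R = Rz(yaw) Ry(pitch) Rx(roll)).
In Python, from plant import robot gives the robot as it stands. Calls block until the motion is done:
- robot.move_pose(position, orientation): joint-space move of the TCP to a pose.
- robot.line_to(position, vel=0.15, rotation=None, guard=None): straight line of the TCP; rotation=None keeps the orientation; vel is the mean speed in m/s. With guard (N) it stops when the force on the tool has changed by that much, and returns True; else False.
- robot.goto_joints(angles): joint-space move.
- robot.set_gripper(opening): finger opening in m; the grip force is fixed at half the most; returns when the fingers have stopped.
- robot.pause(seconds).
- robot.ik(position, orientation): joint angles nearest the present ones, or None.
- robot.observe(): the state.
- robot.grab_frame(name): name is "scene" or "top"; returns the picture (384x512x3 uint8, blue, green, red); there is no depth.
- robot.get_calibration(name): a dict with "vertical_fov" (degrees; the focal length in pixels is half the picture's height over the tangent of half this angle, whatever the lens; pixels are square), "cx", "cy" (the principal point, pixels), "rvec" (rotation vector, rad) and "tvec" (3), from world to camera coordinates, as OpenCV has them. Camera axes: x right, y down, z forward; pixel columns grow to the right and rows downward; lengths in m; the calibration is good to about 2 mm. A picture is of the moment at which its call begins. get_calibration takes no time and is no camera call.
A pose or a line that the arm cannot do raises robot.IKError and nothing moves.
- robot.job_done(): hands the job in, once; it reports no verdict.
The state is a dict: "time": time; "q": joint angles; "qvel": joint speeds; "joint_torque": joint torques, N m; "tool_pos": TCP position; "tcp_rot": TCP orientation; "ft_force": force on the tool from outside, world axes, zero at the start; "torque": the same for the moment, N m; "gripper_width": finger opening in m.
Only numpy, scipy, OpenCV 4.12 (cv2) and the standard library are available. Lean on these libraries where they do the work, as an engineer would, in place of code of your own. Each camera call takes 0.05 s, during which the arm holds its last target. There are 200 camera calls.

## Task

Get the jar labeller ready for its next run: lift the steel brake saddle by its fin and hang it astride the bare stretch of the label-reel bar, lowering it until it rests there (do not let it drop), and let go of it. Then twist the bar-grip knob on the control box clockwise all the way to its stop, hold it there for about half a second, and release it so that it comes back to rest. Do not press the mushroom stop button, and leave the jars and other things on the table where they are.

Things in the scene. Friction and masses are not known exactly. Their poses are not given: they have to be found in the camera images.
- saddle: Loose dark steel brake saddle, 0.6 kg, 66 (x) x 50 (y) x 148 high: two legs 70 high (inner faces at x = +-25) under a gabled roof, inside an inverted V open below and at both y ends. On the ridge (111 high) an upright fin 12 thick (x), 36 long (y), up to 148. Starts standing on its legs. Origin: centre of underside; z up, y along the ridge; a half turn about z looks the same.
- saddle_seat (a point): Point of the saddle, 86 above its feet, inside under the ridge: when the saddle sits on the bar this lies on the bar's axis. Axes as the saddle.
- saddle_fin (a point): Point at which to grip the fin, 132 above the saddle's feet: 16 below the fin's top, 21 above the ridge. Axes as the saddle; close the fingers along x.
- stand: Fixed label-reel stand: grey base 90 (x) x 280 (y) x 12, a post (30 x 12, 127 high) at each end, and between them a level round steel bar, 18 thick, along y, axis 110 above the table. A paper label reel, 80 in diameter (top 150 above the table), fills its +y end (y = 57 to 117). Origin: centre of underside, z up.
- bar_mid (a point): On the bar's axis, 110 above the table, at the middle of its bare stretch (185 long, between the -y post and the reel). y runs along the bar, towards the reel; z up.
- panel: Fixed control box, 200 (x) x 170 (y), top plate 87 high. On top, 45 towards the robot's side (-x) of its centre, the bar-grip knob; towards the back (x = +50, y = +45) the mushroom stop button. Origin: centre of underside, z up.
- knob_grip (a point): On the upright axis of the bar-grip knob, at the height to grip (120 above the table, 7 below the knob's top). The grip bar is 48 long (x of this point), 13 thick (y) and 30 high, standing on a disc 52 in diameter whose top is 97 above the table. The point turns with the knob; z up.
- knob (a joint): Spring-return knob: 0 at rest, grows as it is turned clockwise seen from above, hard stop at 1.05 rad. A spring (about 0.15 N m at the stop) brings it back to 0 when released.
- stop_button (a joint): Round mushroom stop button, 40 across, on a square housing on the control box: 0 up, grows to 0.006 m pressed.
- jar0: Bystander: the jar in the middle of the table; closed amber jar with black lid, 66 across, 72 high. Origin: centre of underside.
- jar1: Bystander: a jar nearer the robot, to its left; closed amber jar with black lid, 66 across, 72 high. Origin: centre of underside.
- jar2: Bystander: a jar nearer the robot, to its right; closed amber jar with black lid, 66 across, 72 high. Origin: centre of underside.
- core: Bystander: empty cardboard reel core, ring 84 across, 60 high, standing at the back. Origin: centre of underside.
- mug: Bystander: white mug, 76 across, 85 high, at the far left. Origin: centre of underside.
- wrench: Bystander: steel wrench 180 long lying at the far right. Origin: centre of underside.
- lid_tray: Bystander: empty grey tray 100 x 120 x 50 at the far left. Origin: centre of underside.
Mind the look-alikes: they are no part of the job. What is shaped like the saddle but blue or red is not meant.

How it is judged:
By the outcome, as a careful person would: the job done as asked, in the order asked, and still so for the second after the job is handed in, with the robot touching nothing.
It also fails if it takes over 67 s, if anything falls off the work surface, if the arm or the gripper's body presses on something with over 40 N, if the wrist force passes 120 N, or if a joint passes its speed limit or range.

## Working session

There is one attempt and no reset: what is moved stays moved. The work goes in short steps, each a Python script; the robot and the scene stay as the last script left them, time stands still between calls to the robot, and variables do not carry over. Pictures are saved under pics/ and viewed, and the job is handed in when it is done.

```bash
mkdir -p pics; ls; python3 - <<'E'
from plant import robot
import cv2
for n in("scene","top"):
    cv2.imwrite(f"pics/{n}0.png",robot.grab_frame(n)); print(n,robot.get_calibration(n))
E
```

```text
pics
scene {'vertical_fov': 45.40840784617449, 'cx': 252.0574663543506, 'cy': 188.22052643956752, 'rvec': array([ 0.83533139,  2.75150501, -0.75683764]), 'tvec': array([ 0.48884033, -0.21830849,  1.96660885])}
top {'vertical_fov': 44.38557527228215, 'cx': 248.29490006750467, 'cy': 190.03042358775684, 'rvec': array([ 2.17961885, -2.11933965,  0.1473882 ]), 'tvec': array([-0.00780226,  0.56426118,  1.65194867])}
```

View pics/scene0.png

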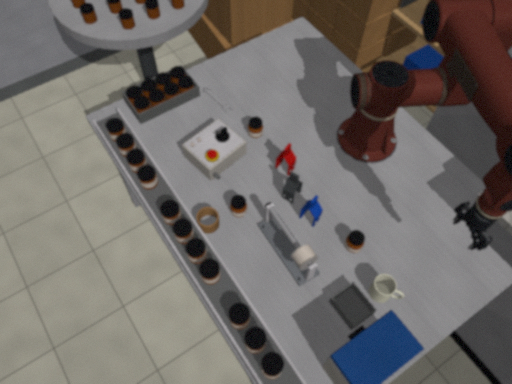

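View pics/top0.png

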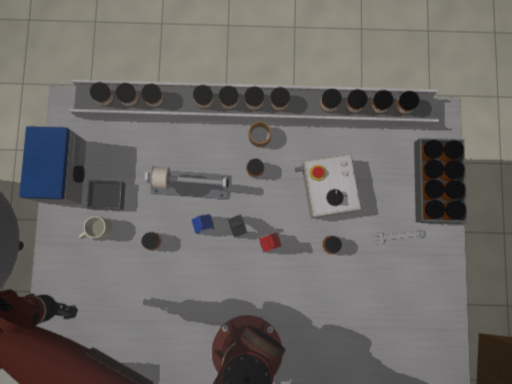

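In the top view, three saddle shapes stand in a row: blue (203,224), dark grey (237,226) and red (270,242). The dark grey one fits "dark steel", and it's at (291,187) in the scene view. I'll confirm with enlarged crops.

```bash
python3 - <<'E'
import cv2,numpy as np
t=cv2.imread("pics/top0.png");s=cv2.imread("pics/scene0.png")
def c(im,x,y,w,h,k,n):
    cv2.imwrite(n,cv2.resize(im[y:y+h,x:x+w],None,fx=k,fy=k,interpolation=cv2.INTER_CUBIC))
c(t,185,200,100,60,8,"pics/c1.png")
c(t,140,155,100,50,8,"pics/c2.png")
c(t,295,150,75,72,8,"pics/c3.png")
c(s,260,140,80,60+20,7,"pics/c4.png")
E
```

```text
(no output)
```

View pics/c1.png

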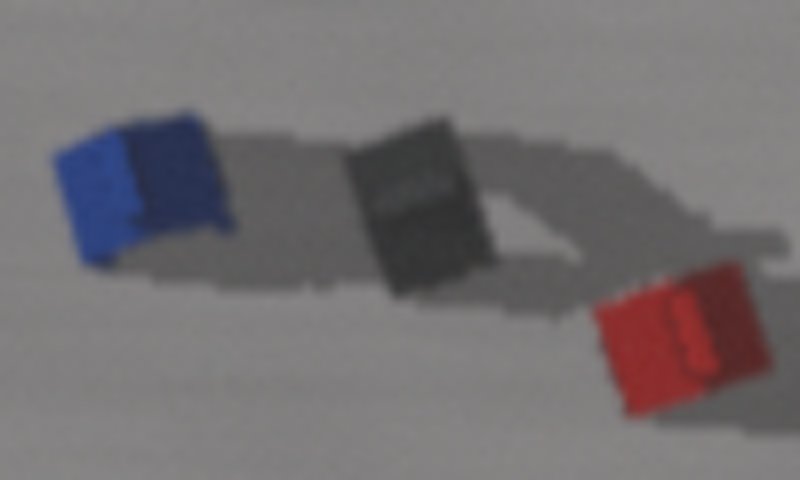

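View pics/c2.png

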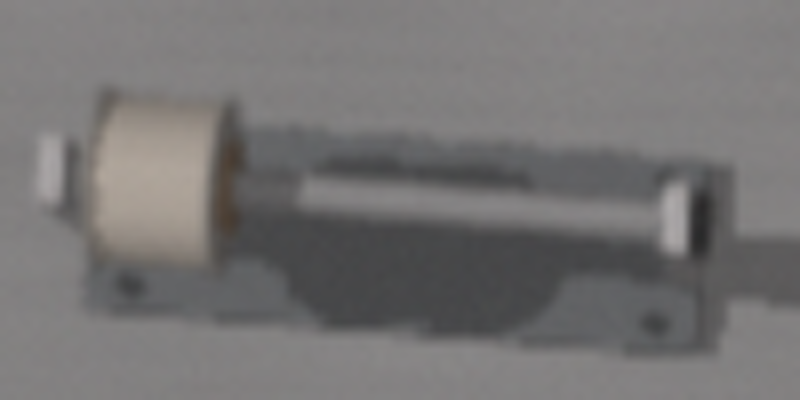

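View pics/c3.png

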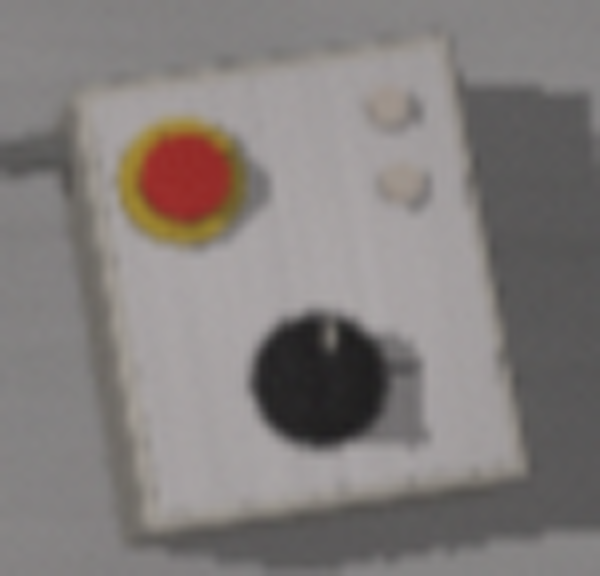

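View pics/c4.png

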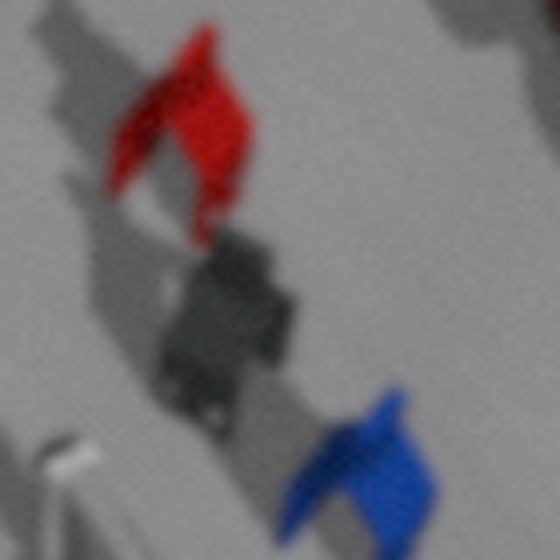

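Confirmed: the dark grey saddle stands between the red and blue copies, with its fin running along the image's x axis, roughly (383,200)–(457,180) in the crop. Next I'll fit poses with the known geometry.

```bash
cat > h.py <<'E'
import numpy as np, cv2
from plant import robot
from scipy.optimize import least_squares, minimize
C={}
for n in("scene","top"):
    c=robot.get_calibration(n); f=192/np.tan(np.radians(c["vertical_fov"]/2))
    C[n]=(np.array([[f,0,c["cx"]],[0,f,c["cy"]],[0,0,1]]),np.array(c["rvec"],float),np.array(c["tvec"],float))
def proj(n,P):
    K,r,t=C[n]; return cv2.projectPoints(np.atleast_2d(np.array(P,float)),r,t,K,None)[0][:,0]
def at(n,uv,z):
    K,r,t=C[n]; R=cv2.Rodrigues(r)[0]; o=-R.T@t; d=R.T@np.linalg.inv(K)@[uv[0],uv[1],1]
    return o+d*(z-o[2])/d[2]
def tf(p,P):
    c,s=np.cos(p[2]),np.sin(p[2]); P=np.atleast_2d(np.array(P,float))
    return np.c_[P[:,0]*c-P[:,1]*s+p[0],P[:,0]*s+P[:,1]*c+p[1],P[:,2]+(p[3] if len(p)>3 else 0)]
def box(x0,x1,y0,y1,z0,z1): return [[x,y,z] for x in(x0,x1) for y in(y0,y1) for z in(z0,z1)]
def slab(a,b): # roof quads
    return [[p[0],y,p[1]] for p in a+b for y in(-.025,.025)]
SAD=[box(-.033,-.025,-.025,.025,0,.07),box(.025,.033,-.025,.025,0,.07),
 slab([(-.033,.07),(-.025,.07)],[(0,.111),(0,.098)]),slab([(.033,.07),(.025,.07)],[(0,.111),(0,.098)]),
 box(-.006,.006,-.018,.018,.105,.148)]
def sil(n,p,parts=SAD,k=4):
    m=np.zeros((384*k,512*k),np.uint8)
    for q in parts:
        uv=((proj(n,tf(p,q))+.5)*k*16-8).round().astype(np.int32); cv2.fillConvexPoly(m,cv2.convexHull(uv),255,shift=4)
    return cv2.resize(m,(512,384),interpolation=cv2.INTER_AREA)/255.
def crop(im,x,y,w,h,k,n): cv2.imwrite(n,cv2.resize(im[y:y+h,x:x+w],None,fx=k,fy=k,interpolation=cv2.INTER_CUBIC))
E
python3 - <<'E'
from h import *
t=cv2.imread("pics/top0.png");s=cv2.imread("pics/scene0.png")
print("saddle~",at("top",(237,226),.08),at("scene",(291,187),.08))
A=lambda x,y,x0,y0:((x+.5)/8-.5+x0,(y+.5)/8-.5+y0)
for z in(.127,.139):
    a=at("top",A(676,218,140,155),z);b=at("top",A(52,170,140,155),z);print("posts",a,b,np.linalg.norm(a-b),proj("scene",[a,b]).round(1).tolist())
for q in [(88,310),(715,350),(732,165)]: print("base",at("top",A(*q,140,155),.012))
c=[(75,92),(445,38),(525,470),(145,530)]
W=[at("top",A(*q,295,150),.087) for q in c];print("panel",np.round(W,4).tolist(),[np.linalg.norm(W[i]-W[i-1]) for i in range(4)])
M=np.array([[.1,.085,.087],[.1,-.085,.087],[-.1,-.085,.087],[-.1,.085,.087]])
r=least_squares(lambda p:(tf(p,M)-W).ravel(),[.6,-.3,0]);print("panel pose",r.x,np.degrees(r.x[2]),np.abs(r.fun).max())
print("button",at("top",A(188,178,295,150),.11),tf(r.x,[[.05,.045,.11]]));print("knob",at("top",A(320,380,295,150),.105),tf(r.x,[[-.045,0,.12]]),proj("scene",tf(r.x,[[-.045,0,.12]])))
k=cv2.convertScaleAbs(t,alpha=3.0); crop(k,318,180,36,36,16,"pics/k.png")
crop(s,255,195,70,90,8,"pics/s1.png");crop(s,175,115,75,70,8,"pics/s2.png")
E
```

```text
saddle~ [0.43159118 0.04353939 0.08      ] [0.45143563 0.05742337 0.08      ]
posts [0.57802298 0.09121272 0.127     ] [0.59126064 0.35835453 0.127     ] 0.2674695831498048 [[269.4, 203.6], [312.1, 263.9]]
posts [0.57616387 0.0905488  0.139     ] [0.58930142 0.35567034 0.139     ] 0.2654468416631081 [[269.8, 201.6], [312.6, 261.6]]
base [0.54589295 0.36394567 0.012     ]
base [0.53557204 0.07770251 0.012     ]
base [0.62112729 0.07278442 0.012     ]
panel [[0.666, -0.185, 0.087], [0.6948, -0.3478, 0.087], [0.5045, -0.3822, 0.087], [0.4737, -0.2176, 0.087]] [np.float64(0.19499481865091944), np.float64(0.1653523873813763), np.float64(0.19346117134828295), np.float64(0.16746943050290092)]
panel pose [ 0.58476611 -0.28315914  0.17603831] 10.086252068942297 0.0032684153133504257
button [ 0.62479287 -0.23164477  0.11      ] [[ 0.6261125  -0.23009808  0.11      ]]
knob [ 0.5390128 -0.2898705  0.105    ] [[ 0.54046158 -0.29104001  0.12      ]] [[221.79588292 129.89149084]]
```

View pics/k.png

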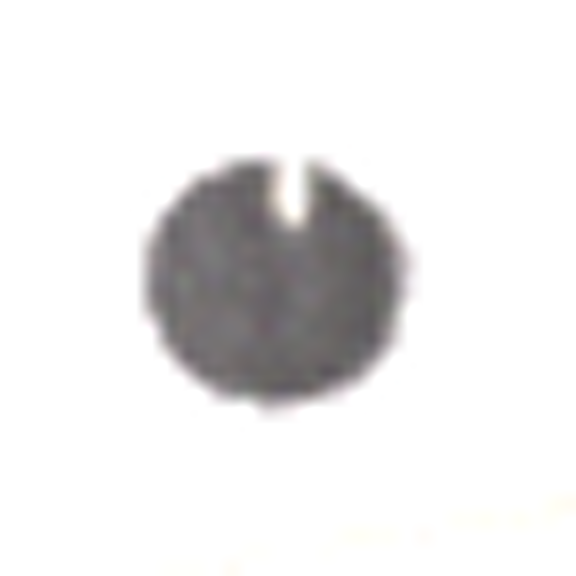

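View pics/s1.png

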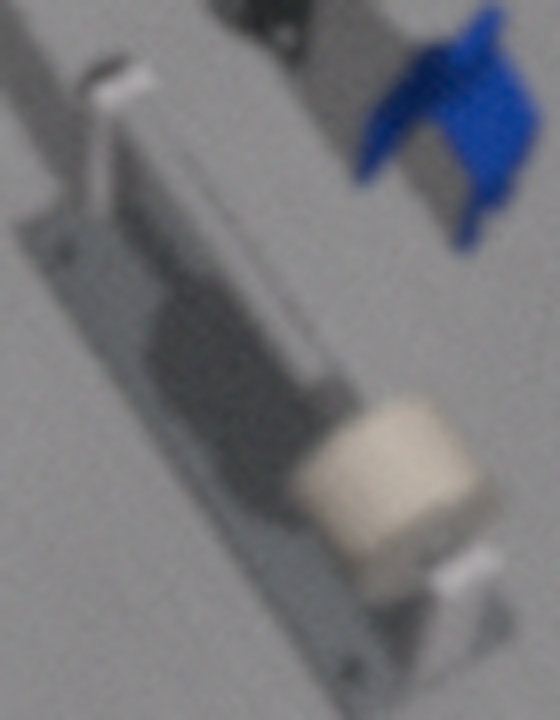

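View pics/s2.png

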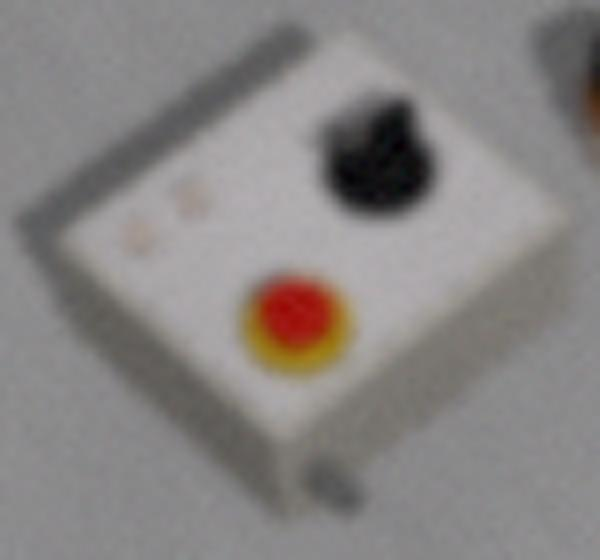

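```bash
python3 - <<'E'
from h import *
t=cv2.imread("pics/top0.png");s=cv2.imread("pics/scene0.png")
for n in C:
    K,r,tt=C[n];print(n,-cv2.Rodrigues(r)[0].T@tt)
# stand: joint post tops
obs={"top":[(224.1,181.8),(146.1,175.8)],"scene":[(269.8,204.8),(312.7,265.8)]}
f=lambda p:np.concatenate([(proj(n,tf(p,[[0,-.134,.127],[0,.134,.127]]))-obs[n]).ravel()*(1 if n=="top" else .7) for n in obs])
r=least_squares(f,[.584,.225,-.05]);print("stand",r.x,np.degrees(r.x[2]),r.fun.round(1));print("bar_mid",tf(r.x,[[0,-.0355,.11]]))
# knob marker
m=at("top",((291)/16-.5+318,195/16-.5+180),.127);print("marker",m, "disc c",at("top",(275/16-.5+318,280/16-.5+180),.1))
# saddle
def mask(im,x0,x1,y0,y1,th,n):
    h=cv2.cvtColor(im,cv2.COLOR_BGR2HSV).astype(int);g=im.max(2).astype(int)
    m=np.clip((th+10-g)/20.,0,1)*(h[...,1]<90); o=np.zeros(m.shape);o[y0:y1,x0:x1]=m[y0:y1,x0:x1];return o
print("lv top",t[226,232:244].max(1),t[226,214:222].max(1),"scene",s[180:196,291].max(1),s[190,275:283].max(1))
MT=mask(t,226,249,210,240,75,"top");MS=mask(s,280,303,170,203,80,"scene")
cost=lambda p:((sil("top",p)-MT)**2).sum()+((sil("scene",p)-MS)**2).sum()
best=min((minimize(cost,[.44,.045,np.radians(a)],method="Nelder-Mead",options=dict(initial_simplex=[[.44,.045,np.radians(a)],[.46,.045,np.radians(a)],[.44,.065,np.radians(a)],[.44,.045,np.radians(a+15)]],xatol=2e-4,fatol=.05)) for a in(0,20,-20)),key=lambda b:b.fun)
p=best.x;print("saddle",p,np.degrees(p[2]),best.fun,MT.sum(),MS.sum())
for n,M in(("top",MT),("scene",MS)):
    b=minimize(lambda q:((sil(n,q)-M)**2).sum(),p,method="Nelder-Mead",options=dict(initial_simplex=[p,p+[.01,0,0],p+[0,.01,0],p+[0,0,.2]],xatol=2e-4)); print(n,b.x,b.fun)
o=[]
for n,im,(x,y) in(("top",t,(215,200)),("scene",s,(270,165))):
    c=cv2.resize(im[y:y+48,x:x+48],None,fx=8,fy=8,interpolation=cv2.INTER_CUBIC);c=cv2.convertScaleAbs(c,alpha=1.8)
    for q in SAD:
        uv=((proj(n,tf(p,q))-[x,y]+.5)*8).astype(np.int32);cv2.polylines(c,[cv2.convexHull(uv)],True,(0,255,255))
    o.append(c)
cv2.imwrite("pics/fit.png",np.hstack(o))
E
```

```text
scene [1.09256128 0.71022561 1.56718323]
top [0.33219057 0.00342073 1.71377469]
stand [ 0.5852162   0.22642556 -0.05101252] -2.922802226131067 [-0.4 -0.1 -0.6 -0.2 -0.2 -0.6 -0.3 -1. ]
bar_mid [[0.58340604 0.19097174 0.11      ]]
marker [ 0.55472422 -0.28963543  0.127     ] disc c [ 0.53988537 -0.29121325  0.1       ]
lv top [63 62 60 57 52 52 51 51 51 51 51 53] [88 93 95 95 95 96 95 94] scene [43 49 57 58 56 59 55 54 57 57 56 56 51 50 47 45] [132 126 113  98  91  93  87  76]
saddle [0.43543526 0.0453745  0.43707342] 25.042462185532216 65.61092079969242 265.4 365.0
top [0.43437865 0.04423851 0.35309524] 13.301943483275663
scene [0.43961138 0.04967957 0.4558422 ] 32.53084582852749
```

View pics/fit.png

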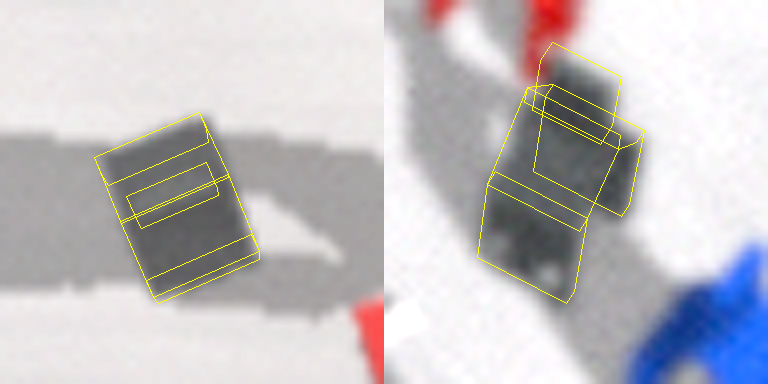

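The saddle is at about (0.435, 0.0445) with yaw about 21°, and the top view outline fits well. bar_mid is at (0.583, 0.191) with yaw −2.9°, and both views agree on it within 1 px. Now I'll grasp.

```bash
python3 - <<'E'
from h import *
o=robot.observe();print(o["tcp_rot"],o["time"])
S=[.435,.0447]; ys=21
for y in(ys+90,ys-90):print(y,robot.ik([*S,.188],[180,0,y]),robot.ik([.583,.191,.21],[180,0,y-24]))
for y in(100,-80,40,-20,-140,160):print(y,robot.ik([.5405,-.291,.18],[180,0,y]))
E
```

```text
[-1.79934830e+02 -1.53960285e-02  1.63450693e+02] 0.1
111 [-11.37268873 -23.15446921 -32.95271384  80.20175536   0.
  57.62731127] [ 5.94397451  8.45815828 -1.49501852 80.04682321  0.         98.94397451]
-69 [ -11.37268873  -23.15446921  -32.95271384   80.20175536    0.
 -122.37268873] [  5.94397451   8.45815828  -1.49501852  80.04682321   0.
 -81.05602549]
100 [-40.48581615   9.1235417   -3.90120801  76.97525029   0.
  39.51418385]
-80 [ -40.48581615    9.1235417    -3.90120801   76.97525029    0.
 -140.48581615]
40 [-40.48581615   9.1235417   -3.90120801  76.97525029   0.
  99.51418385]
-20 [-40.48581615   9.1235417   -3.90120801  76.97525029   0.
 159.51418385]
-140 [-40.48581615   9.1235417   -3.90120801  76.97525029   0.
 -80.48581615]
160 [-40.48581615   9.1235417   -3.90120801  76.97525029   0.
 -20.48581615]
```

```bash
python3 - <<'E'
from h import *
S=[.435,.0447]
robot.move_pose([*S,.30],[180,0,111])
robot.set_gripper(.05)
g=robot.line_to([*S,.188],vel=.1,guard=8)
print("guard",g,robot.observe()["tool_pos"])
robot.set_gripper(0.0)
o=robot.observe();print(o["gripper_width"],o["ft_force"],o["tool_pos"],o["time"])
t=robot.grab_frame("top");s=robot.grab_frame("scene")
a=cv2.resize(t[190:250,190:290],None,fx=4,fy=4);b=cv2.resize(s[140:200,240:340],None,fx=4,fy=4)
cv2.imwrite("pics/g1.png",np.hstack([a,b]))
E
```

```text
guard False [0.43538748 0.0446136  0.18872388]
0.011012188445073444 [2.07220543 0.9932914  1.03799172] [0.43531845 0.04468218 0.18832697] 4.3583
```

View pics/g1.png

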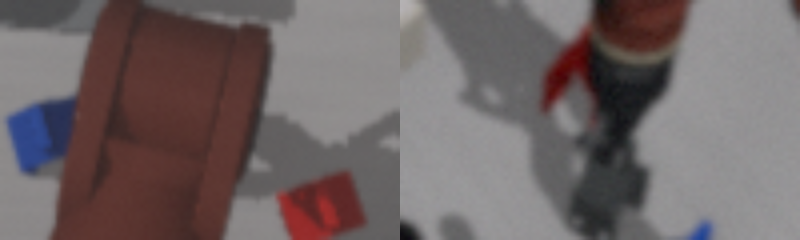

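The fingers closed to 11 mm on the 12 mm fin, and the scene crop shows the gripper on the dark saddle at about (605,170). I'll lift it, carry it above the bar and look again.

```bash
python3 - <<'E'
from h import *
S=[.435,.0447]
robot.line_to([*S,.36],vel=.12)
o=robot.observe();print(o["gripper_width"],o["ft_force"])
robot.line_to([.5834,.191,.36],vel=.15,rotation=[180,0,111-24])
robot.line_to([.5834,.191,.33],vel=.1); robot.pause(.3)
o=robot.observe();print(o["gripper_width"],o["ft_force"],o["tool_pos"],o["tcp_rot"],o["time"])
s=robot.grab_frame("scene");t=robot.grab_frame("top")
cv2.imwrite("pics/s_h.png",s);cv2.imwrite("pics/t_h.png",t)
p=[.5834,.191,np.radians(-3),.33-.188]
c=cv2.convertScaleAbs(cv2.resize(s[165:265,260:340],None,fx=6,fy=6,interpolation=cv2.INTER_CUBIC),alpha=1.6);d=c.copy()
for q in SAD: cv2.polylines(d,[cv2.convexHull(((proj("scene",tf(p,q))-[260,165]+.5)*6).astype(np.int32))],True,(0,255,255))
cv2.imwrite("pics/h1.png",cv2.resize(np.hstack([c,d]),(800,500)))
E
```

```text
0.011048363185994227 [ 1.24485903  0.95823434 -6.61874024]
0.011537162285729853 [-0.3232548  -0.29507982 -6.68909869] [0.58359247 0.19101035 0.33067451] [ 1.79943700e+02 -8.85783663e-03  8.69991052e+01] 8.3333
```

View pics/h1.png

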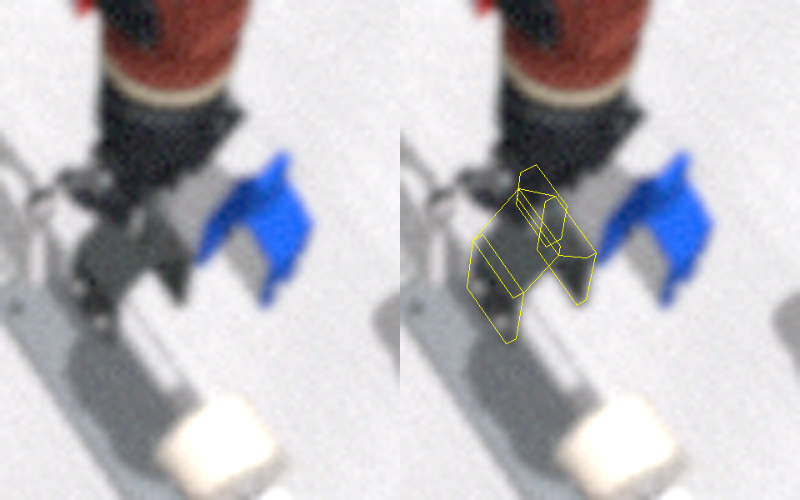

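View pics/t_h.png

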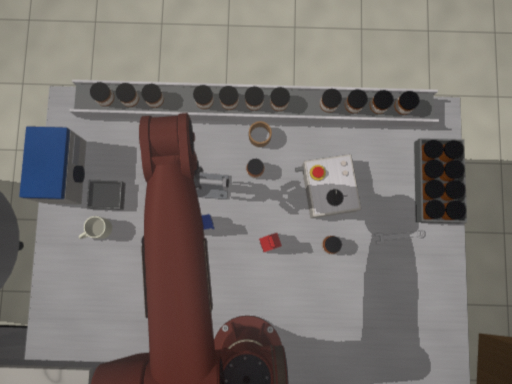

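The outline of the held saddle matches to about 1 px, and the legs straddle the bar. I'll lower it under guard, with contact expected near TCP z 0.212.

```bash
python3 - <<'E'
from h import *
B=[.5834,.191]
g=robot.line_to([*B,.225],vel=.08,guard=8);print(g)
if not g:
    g=robot.line_to([*B,.200],vel=.015,guard=4)
o=robot.observe();print(g,o["ft_force"],o["torque"],o["tool_pos"],o["gripper_width"],o["time"])
s=robot.grab_frame("scene");cv2.imwrite("pics/s_r.png",s)
crop(s,250,180,80,90,6,"pics/r1.png")
E
```

```text
False
True [3.52123427 0.1234452  2.86122077] [-0.00403854 -0.7764376   0.01779311] [0.58370757 0.19094555 0.21136364] 0.010959203525926808 10.85
```

View pics/r1.png

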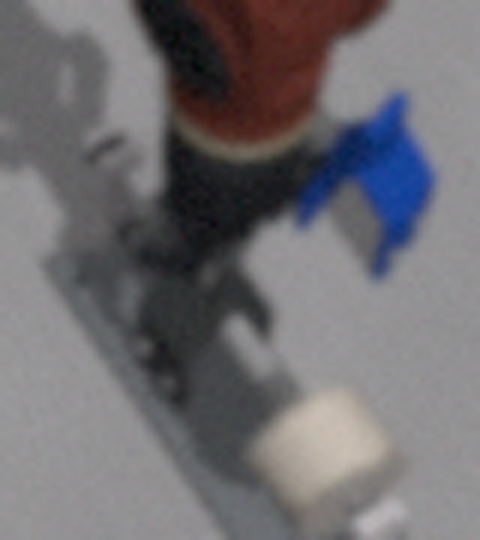

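It made contact at 0.2114, as expected. There's a 3.5 N push in +x, so the saddle is slightly off-centre. I'll shift it a little, press lightly, then release.

```bash
python3 - <<'E'
from h import *
for x,z in((.5844,.2113),(.5852,.2105),(.586,.2105)):
    robot.line_to([x,.191,z],vel=.01); robot.pause(.2)
    o=robot.observe();print(x,o["ft_force"].round(2),o["torque"].round(2),o["tool_pos"].round(4))
    if abs(o["ft_force"][0])<1 and o["ft_force"][2]>2: break
E
```

```text
0.5844 [-2.12 -0.21  6.  ] [-0.04  0.33  0.05] [0.5842 0.191  0.2113]
0.5852 [-6.73 -0.85 12.57] [-0.19  1.57  0.09] [0.5845 0.191  0.2113]
0.586 [-9.82 -0.94 13.58] [-0.22  2.42 -0.  ] [0.5847 0.1911 0.2113]
```

```bash
python3 - <<'E'
from h import *
robot.line_to([.5841,.191,.2113],vel=.01); robot.pause(.2)
o=robot.observe();print(o["ft_force"].round(2),o["tool_pos"].round(4))
robot.set_gripper(.05); robot.pause(.2)
o=robot.observe();print(o["ft_force"].round(2),o["gripper_width"])
robot.line_to([.5841,.191,.33],vel=.1)
robot.move_pose([.5405,-.291,.30],[180,0,100])
robot.set_gripper(.05);print(robot.observe()["time"])
s=robot.grab_frame("scene");cv2.imwrite("pics/s2.png",s);t=robot.grab_frame("top")
c=cv2.resize(s[180:270,250:330],None,fx=5,fy=5,interpolation=cv2.INTER_CUBIC);d=cv2.convertScaleAbs(c,alpha=1.7)
p=[.5841,.191,np.radians(-3),.024]
for q in SAD: cv2.polylines(d,[cv2.convexHull(((proj("scene",tf(p,q))-[250,180]+.5)*5).astype(np.int32))],True,(0,255,255))
cv2.imwrite("pics/r2.png",np.hstack([c,d]))
crop(t,140,150,100,60,8,"pics/r3.png")
crop(s,170,90,90,90,6,"pics/r4.png")
E
```

```text
[ 0.11 -0.02  4.35] [0.5842 0.191  0.2113]
[ 0.42  0.41 -0.02] 0.050133045389059605
16.9583
```

View pics/r2.png

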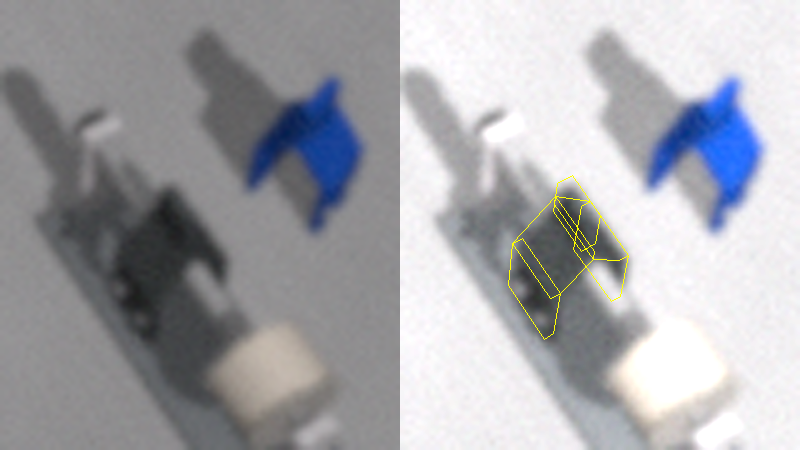

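View pics/r3.png

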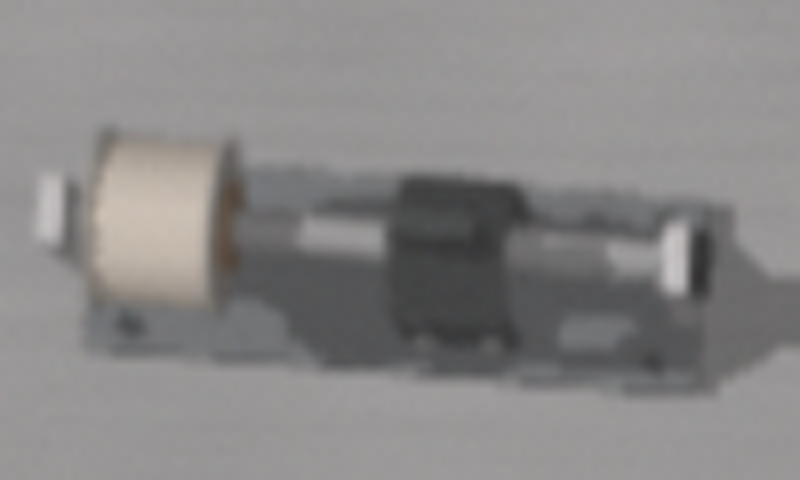

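View pics/r4.png

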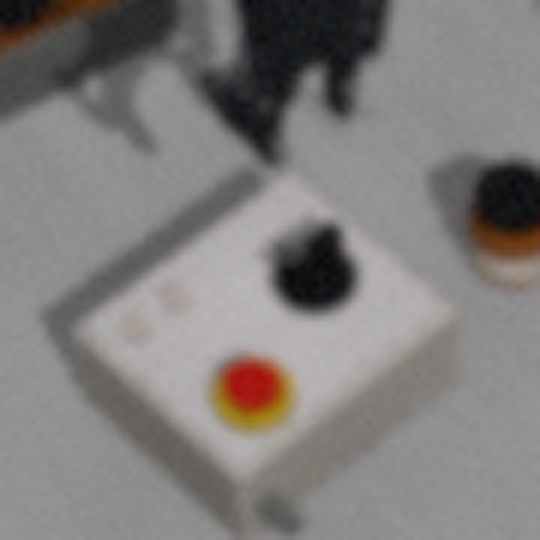

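The saddle now hangs astride the bare bar: top crop roof at (455,260), reel and post clear, and force is about 0 after release. Next I'll check the knob bar's direction with model overlays.

```bash
python3 - <<'E'
from h import *
s=cv2.imread("pics/scene0.png");t=cv2.imread("pics/top0.png")
rows=[]
for n,im,(x,y) in(("scene",s,(205,113)),("top",t,(319,182))):
    o=[]
    for a in(None,-20,10,40):
        d=cv2.resize(cv2.convertScaleAbs(im[y:y+32,x:x+32],alpha=2.2),None,fx=6,fy=6,interpolation=cv2.INTER_CUBIC)
        if a is not None:
            th=np.linspace(0,2*np.pi,30)[:-1]
            disc=np.c_[.026*np.cos(th),.026*np.sin(th),0*th+.097]
            for q in(box(-.024,.024,-.0065,.0065,.127,.127),box(-.024,.024,-.0065,.0065,.097,.127),disc):
                cv2.polylines(d,[cv2.convexHull(((proj(n,tf([.5405,-.291,np.radians(a)],q))-[x,y]+.5)*6).astype(np.int32))],True,(0,200,255))
        o.append(d)
    rows.append(np.hstack(o))
cv2.imwrite("pics/kn.png",np.vstack(rows))
E
```

```text
(no output)
```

View pics/kn.png

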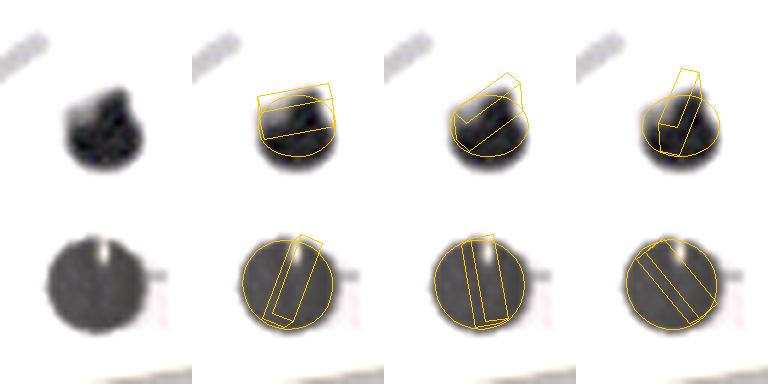

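```bash
python3 - <<'E'
from h import *
s=cv2.imread("pics/scene0.png");t=cv2.imread("pics/top0.png")
th=np.linspace(0,2*np.pi,40)[:-1]
K=[box(-.024,.024,-.0065,.0065,.097,.127),[[.026*np.cos(a),.026*np.sin(a),z] for a in th for z in(.087,.097)]]
def m(im,x,y):
    o=np.zeros((384,512));o[y:y+26,x:x+22]=np.clip((110-im[y:y+26,x:x+22].max(2).astype(float))/70,0,1);return o
M={"scene":m(s,211,120),"top":m(t,325,186)}
for ns in(("scene","top"),("top",),("scene",)):
    cost=lambda p:sum(((sil(n,p,K)-M[n])**2).sum() for n in ns)
    for a in(-.2,.35):
        p=np.array([.5405,-.291,a]);b=minimize(cost,p,method="Nelder-Mead",options=dict(initial_simplex=[p,p+[.006,0,0],p+[0,.006,0],p+[0,0,.2]],xatol=2e-4));print(ns,b.x,np.degrees(b.x[2]),b.fun)
E
```

```text
('scene', 'top') [ 0.5408166  -0.29083615  1.01727271] 58.285433114593424 34.98923326193222
('scene', 'top') [ 0.5413369  -0.2911866   0.55431432] 31.75987121791123 35.281610918877355
('top',) [ 0.53978839 -0.29248205  0.03403986] 1.9503404533169855 10.678213638396535
('top',) [ 0.5401742  -0.29242969  0.66404001] 38.0466898967465 9.308406421392085
('scene',) [ 0.54448303 -0.28706052 -0.01723938] -0.9877439046179052 11.563036979497682
('scene',) [ 0.54461178 -0.28690797  0.44949178] 25.753982093138845 11.215030168930316
```

The knob axis is at (0.541, −0.291), good to about 3 mm. The marker and the panel alignment put the bar's yaw at about 10°. I'll grip it with tool yaw 190, turning down to about 130.

```bash
python3 - <<'E'
from h import *
K=[.541,-.291]
robot.move_pose([*K,.30],[180,0,190])
g=robot.line_to([*K,.176],vel=.1,guard=8)
o=robot.observe();print(g,o["tool_pos"],o["tcp_rot"],o["q"],o["ft_force"].round(2))
if not g:
    robot.set_gripper(0.0); robot.pause(.1)
    o=robot.observe();print(o["gripper_width"],o["ft_force"].round(2),o["torque"].round(3),o["tool_pos"],o["time"])
s=robot.grab_frame("scene");crop(s,180,90,80,80,6,"pics/kg.png")
E
```

```text
False [ 0.54132192 -0.291278    0.17684052] [-1.79944729e+02  4.49403817e-02 -1.69999865e+02] [-4.04548866e+01  9.27266761e+00 -4.06874172e+00  7.65873568e+01
 -5.35659545e-04 -5.04550002e+01] [0.07 0.02 0.54]
0.011811340172694732 [-1.71  4.31  5.59] [0.895 0.414 0.019] [ 0.54106352 -0.29056769  0.17660494] 20.375
```

View pics/kg.png

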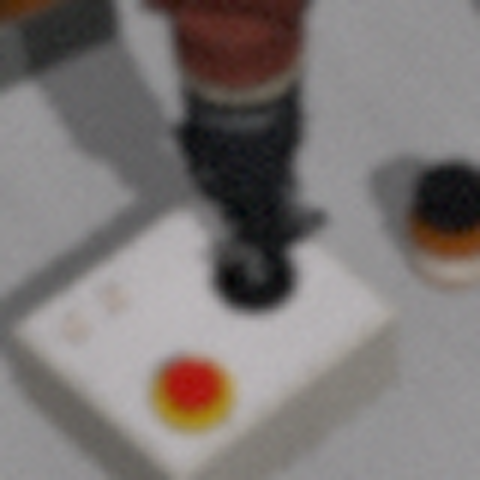

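The bar is gripped: width 11.8 mm, in line with the 1 mm under-reading on the fin, and no moment about z, so the yaw is right. Now the twist, in small steps while watching the moment.

```bash
python3 - <<'E'
from h import *
K=[.541,-.2898,.176]
prev=None
for a in [15,30,45,54,58,60,62,64,66,68,70]:
    robot.line_to(K,vel=.05,rotation=[180,0,190-a]); robot.pause(.1)
    o=robot.observe();print(a,o["torque"].round(3),o["ft_force"].round(1),o["q"][5].round(2),o["gripper_width"].round(4),round(o["time"],2))
    if abs(o["torque"][2])>1.0 or np.linalg.norm(o["ft_force"])>35: break
E
```

```text
Traceback (most recent call last):
AttributeError: 'float' object has no attribute 'round'
```

```bash
python3 - <<'E'
from h import *
K=[.541,-.2898,.176]
for a in [15,30,45,54,58,60,62,64,66,68,70]:
    robot.line_to(K,vel=.05,rotation=[180,0,190-a]); robot.pause(.1)
    o=robot.observe();print(a,np.round(o["torque"],3),np.round(o["ft_force"],1),np.round([o["q"][5],o["gripper_width"]*1e3,o["time"]],2))
    if abs(o["torque"][2])>.8 or np.linalg.norm(o["ft_force"])>35: break
E
```

```text
15 [-0.236  0.473  0.053] [-3.2  0.1  6.1] [-35.58  11.51  21.28]
30 [-0.05   0.552  0.066] [-1.8  0.7  6.7] [-20.58  11.75  21.79]
45 [0.087 0.528 0.077] [-1.9  1.1  6.7] [-5.58 12.26 22.3 ]
54 [0.152 0.446 0.164] [-2.1  1.2  6.8] [ 3.42 11.7  22.71]
58 [0.206 0.459 0.166] [-1.6  0.4  6.2] [ 7.42 12.1  23.06]
60 [0.255 0.394 0.133] [-1.7  1.7  5.9] [ 9.42 11.7  23.41]
62 [0.236 0.459 0.599] [-2.2  1.   5.4] [11.38 11.95 23.76]
64 [0.175 0.416 1.04 ] [-1.9  1.1  5.4] [13.35 11.68 24.11]
```

The stop shows at 60–62°, where the moment jumps from 0.13 to 1.04 N m. I'll hold, release wide and retreat.

```bash
python3 - <<'E'
from h import *
robot.pause(.6)
o=robot.observe();print(np.round(o["torque"],2),np.round(o["time"],2))
robot.set_gripper(.08); robot.pause(.5)
o=robot.observe();print(np.round(o["torque"],2),np.round(o["ft_force"],2))
robot.line_to([.541,-.2898,.32],vel=.12)
q=list(robot.observe()["q"]);q[0]=-100; robot.goto_joints(q)
print(robot.observe()["time"])
s=robot.grab_frame("scene");t=robot.grab_frame("top")
cv2.imwrite("pics/sf.png",cv2.resize(s,(768,576)));cv2.imwrite("pics/tf.png",cv2.resize(t,(768,576)))
k=lambda n,im,x,y:cv2.resize(cv2.convertScaleAbs(im[y:y+32,x:x+32],alpha=2.2),(256,256),interpolation=cv2.INTER_CUBIC)
a=[cv2.imread(f"pics/{n}0.png") for n in("scene","top")]
cv2.imwrite("pics/kf.png",np.vstack([np.hstack([k(0,a[0],205,113),k(0,s,205,113)]),np.hstack([k(0,a[1],319,182),k(0,t,319,182)])]))
E
```

```text
[0.2  0.47 1.07] 24.71
[-0.01 -0.   -0.01] [-0.07  0.71  0.36]
29.4
```

View pics/kf.png

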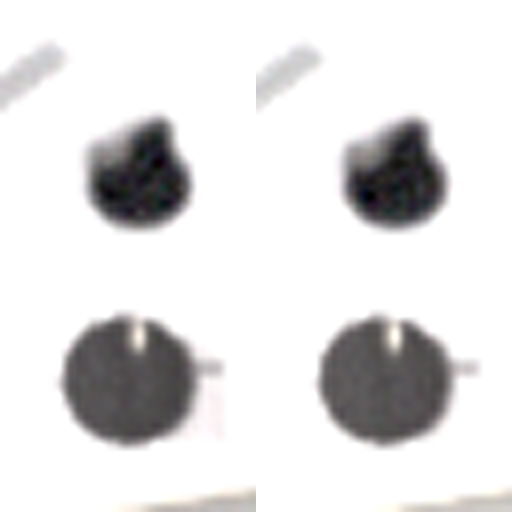

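View pics/sf.png

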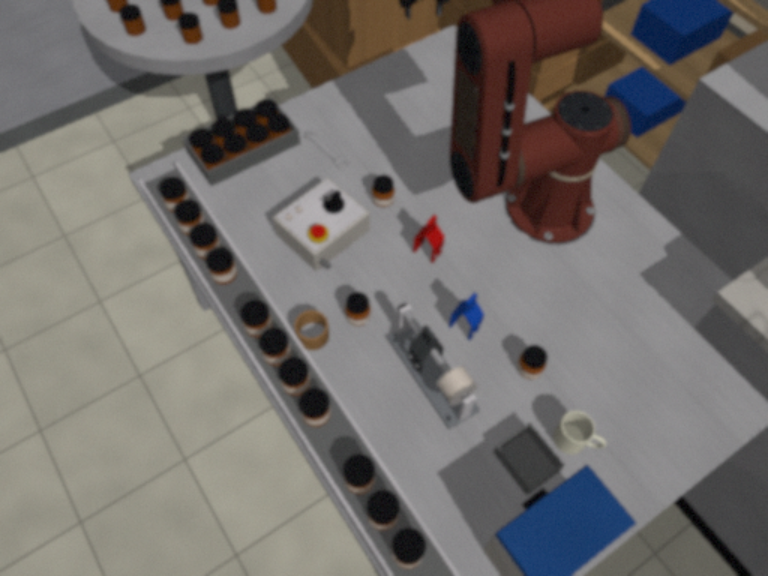

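View pics/tf.png

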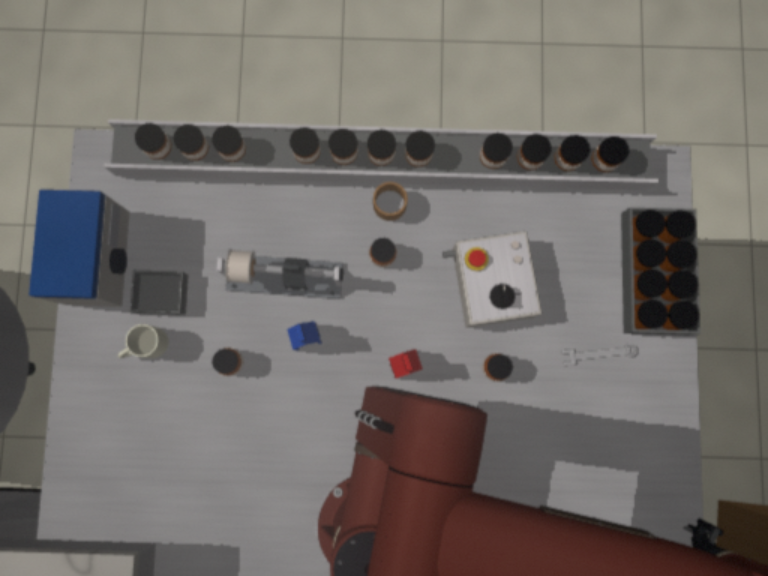

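The knob looks the same as before the twist, with its marker back at rest. The saddle hangs on the bar at top view (295,272), nothing else has moved, and the arm is clear.

```bash
python3 -c "
from plant import robot
print(robot.job_done())"
```

```text
the job is handed in; nothing more can be done
None
```

The job is done and handed in at about 29 s of the allowed 67 s. No verdict was reported.

- **Saddle:** I lifted the dark steel saddle by its fin and lowered it onto the middle of the bare bar. It touched at the expected height, and I centred it until the sideways force was about 0.1 N before letting go. The last pictures show it hanging astride the bar, clear of the reel and the post.
- **Knob:** I turned it clockwise until the moment jumped, between 60° and 62°, which matches the 1.05 rad stop. It was held there at about 1.05 N m for a little over 0.6 s and then released. The before and after pictures show it back at rest.
- **Everything else:** In the final pictures the stop button and the other things on the table look undisturbed, and the robot was touching nothing.

**Checks that disagreed:**
- The two cameras differed by about 6° on the saddle's starting angle. I used the top view, and the grip came out sound.
- Fitting the knob's outline could not settle the grip bar's direction. I took it from its white mark and the box's alignment, and the near-zero twist when the fingers closed confirmed it.

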